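# Tension the fretsaw blade by feel and lock the wheel

### The job

A new blade has been fitted in the small bench fretsaw but it is still slack. Wind the black tension wheel clockwise by its wooden crank handle until the slack is gone and the wheel comes up firm, needing about 14 N of push at the handle instead of the 8 N it takes while the blade is slack (the blade snaps if you force it on to 18 N); then swing the red-knobbed lever round against its stop to lock the wheel. Leave the things standing beside the saw where they are.

Things in the scene. Friction and masses are not known exactly. Their poses are not given: they have to be found in the camera images.
- saw: small grey bench fretsaw, fixed to the bench, 170 mm long, 90 mm wide, C-shaped frame; origin at the centre of its underside on the bench top, x axis from the blade end (front) to the column (back), y to its left, z up. Its upper arm, 24 mm wide, has its top 171 mm above the bench; the arm's front end carries the tension wheel, straight above the blade, 70 mm in front of the origin.
- wheel_axis (a point): point on the upright axis of the black tension wheel, level with the top of its rim (191 mm above the bench); fixed to the saw. The wheel is a solid disc 72 mm across and 9 mm thick; its hub stands 6 mm above the rim. Clockwise from above tightens: it draws the blade's upper hook up 10 mm a turn; turning back slackens it.
- tension_wheel: the wheel itself; origin on its axis 176 mm above the bench, x axis towards the crank handle. A friction brake gives a steady drag of 0.24 N m (8 N at the handle) and keeps it where it is left. Once the slack is gone the torque grows on top of that by about 0.07 N m (2.5 N at the handle) per radian. Firm: 12.5 to 15.5 N along the circle at the handle while it moves; the blade snaps at 18 N.
- crank_grip (a point): middle of the light wooden crank handle, upright, round, 13 mm thick, turning freely on its own axis; it stands on the wheel's face 29 mm from the wheel's axis, from 191.5 to 224 mm above the bench; this point is 207.5 mm above the bench. It can stand anywhere round the wheel at the start.
- lock_lever (a joint): angle (rad) of the lock lever about its upright pivot: 0 open (starts at 0 to 0.2), growing anticlockwise seen from above to its stop at 1.3. From about 0.4 on its cam presses on the wheel's rim: it needs about 4 N at its knob and nips the wheel up to 0.1 rad tighter. It stays where it is left. Locked means 1.15 or more.
- lever_knob (a point): upper part of the lever's upright red knob, 17 mm thick at the top and 12 mm at the bottom, 55 mm from the pivot, from 176 to 204 mm above the bench (this point 195.5 mm). Open, it stands off the saw's right side; locked, it lies over the upper arm behind the pivot.
- lever_pivot (a point): pivot of the lock lever on top of the upper arm, 45 mm behind the wheel's axis, 175.5 mm above the bench; fixed to the saw
- blade_hook: steel hook under the wheel, on its axis, that draws up the 14 mm cross pin at the top of the thin upright blade; origin 176 mm above the bench at the start. It pulls the blade with 70 to 140 N when the tension is right. How far the wheel must turn, about 0.9 to 1.7 turns, differs with the depth at which the blade is held in its lower clamp and can only be told by the force.
- wood_block: beech block 34 x 62 x 26 mm loose on the bench left of the saw, origin at the centre of its underside
- loupe: black eye loupe 41 mm across, 29 mm high, loose on the bench left of the saw, origin at the centre of its underside
- paint_pot_1: white and red paint pot 26 mm across, 30 mm high, loose on the bench left of the saw, origin at the centre of its underside

How it is judged:
By the outcome, as a careful person would: the job done as asked, in the order asked, and still so for the second after the job is handed in, with the robot touching nothing.
It also fails if it takes over 72 s, if anything falls off the work surface, if the arm or the gripper's body presses on something with over 40 N, if the wrist force passes 120 N, or if a joint passes its speed limit or range.

### The arm

A 6-joint arm with a two-finger parallel gripper is mounted at the origin on a cart in front of the work surface, level with it; the furniture and walls round the work are solid. World frame = base frame: x ahead of the robot, y to its left, z up, the work surface at z = 0. Lengths are in m, angles in rad, forces in N, time in s.
With the tool pointing down it reaches from about 0.4 to 0.925 m from the base axis. Payload 3.4 kg.
Tool frame: the origin (TCP) lies at the very end of the fingers, on their centre line; the grasp point (between the pads) lies 19 mm behind it (grip_depth is the distance from the TCP to the grasp point, in m); z points along the fingers, y is the line along which they close (so a half turn about z gives the same grasp; the last joint's range is limited). The gripper opens to 85 mm and grips with 20 to 120 N. Pads are 22 mm wide; open, the fingers measure 114 mm over their backs; the gripper's body (76 mm by 85 mm) begins 54 mm behind the grasp point. The pads swing forward as they close: fully open they stand 13 mm farther back than shut.
Start: joints at [1.212, 0.307, 1.506, -0, 1.328, -0.073], TCP at [0.162, 0.552, 0.231] pointing down, gripper open.
Joint ranges: [-3.12, 3.12], [-1.05, 2.28], [0.14, 2.33], [-1.42, 4.57], [0.1, 2.73], [-2.68, 2.68]. Speed limits (rad/s): [2.57, 2.57, 3.14, 3.14, 3.14, 3.14].

### API

Orientations are given as a unit quaternion [x, y, z, w].
In Python, from workcell import get_state, capture, camera_params, close_job, grip_depth gives the robot as it stands. The module is installed in compiled form; this text tells all that it offers.
- The arm moves only by the tool play_rows, never from a script. Its argument "commands" is a list of rows, each a list of 7 numbers: the closure, from 0 (fully open) to 1 (shut), then the shift along the world's x, y, z normalised to -1 to 1, where 1 is 2.5 cm, then the turn, a rotation vector about the world's x, y, z normalised to -1 to 1, where 1 is 6 degrees. In form: [[grip, dx, dy, dz, wx, wy, wz], ...]. A call has 1 to 20 rows; each row shifts and turns the commanded pose from where the row before left it; what a row does not reach is not made up. A row lasts 1/10 s, in which the tool goes at most 50 mm and 8.59 degrees, less where a joint would pass 70% of its speed; a pose out of reach is approached as far as the arm can. A call with a number of a shift or a turn outside -1 to 1 is refused whole. A call with a gripper value outside its range is refused whole. The fingers move at their own pace and stop on an object; "squeeze" is the grip in N (left out, the last holds). Time passes only in rows, so rows that do not move let the fingers close. It gives the time, the measured TCP pose, the force, the opening and the grip force at its end, in the units of the state.
- get_state(): the state, without advancing time (a new reading comes with each control period).
- capture(name): name is "side" or "top" or "wrist"; returns (picture, depth): 384x512x3 uint8, blue, green, red; 384x512 float32, m along the optical axis (not along the pixel's ray), 0 where there is no reading.
- camera_params(name): a dict with "camera_matrix" (3x3 intrinsics, pixels), "R" (3x3) and "t" (3): a world point X has camera coordinates R X + t; the wrist camera has in their place "hand_eye" (4x4, takes a point from camera to tool coordinates, whose origin is the TCP and whose axes are the flange's). Camera axes: x right, y down, z forward; pixel columns grow to the right and rows downward; lengths in m; the calibration is good to about 2 mm. A picture is of the moment at which its call begins: read the wrist's pose just before it. camera_params takes no time and is no camera call.
- close_job(): hands the job in; it is judged then, once.
The state is a dict: "time": time; "joint_positions": joint angles; "dq": joint speeds; "joint_torque": joint torques, N m; "ee_pos": TCP position; "orientation": TCP orientation; "wrist_force": force on the tool from outside, world axes, zero at the start; "wrist_torque": the same for the moment, N m; "opening": opening from 0.0 (shut) to 1.0 (fully open); "finger_force": force on a finger pad.
Only numpy, scipy, OpenCV 4.12 (cv2) and the standard library are available. Lean on these libraries where they do the work, as an engineer would, in place of code of your own. Each camera call takes 0.05 s, during which the arm holds its last target. There are 200 camera calls.

## Working session

There is one attempt and no reset: what is moved stays moved. The work goes in short steps, Python scripts to look and compute and a tool call to move; the robot and the scene stay as the last step left them, time stands still between calls to the robot, and variables do not carry over. Pictures are saved under pics/ and viewed, at most 10 in all, crops included, and the job is handed in when it is done.

Besides the shell and the picture viewer there is one more tool, called after "Request:" by a JSON object that holds its "api" and its "payload", one argument or row to a line. play_rows: Moves the arm, as the interface text tells. Its arguments: {"type":"object","properties":{"commands":{"type":"array"},"squeeze":{"type":"number"}},"required":["commands"]}

```bash
mkdir -p pics
cat > h.py <<'E'
import numpy as np, cv2
from workcell import *
from scipy.spatial.transform import Rotation as Rn
def cam(n):
    p=camera_params(n); K=np.array(p["camera_matrix"])
    if n=="wrist":
        s=get_state(); T=np.eye(4); T[:3,:3]=Rn.from_quat(s["orientation"]).as_matrix(); T[:3,3]=s["ee_pos"]
        T=T@np.array(p["hand_eye"]); return K,T
    R=np.array(p["R"]);t=np.array(p["t"]); T=np.eye(4);T[:3,:3]=R.T;T[:3,3]=-R.T@t; return K,T
def shot(n,f):
    K,T=cam(n); im,d=capture(n); cv2.imwrite(f"pics/{f}.png",im); np.savez(f"pics/{f}.npz",im=im,d=d,K=K,T=T); return im,d,K,T
def cloud(d,K,T):
    v,u=np.mgrid[:d.shape[0],:d.shape[1]]
    P=np.stack([(u-K[0,2])/K[0,0]*d,(v-K[1,2])/K[1,1]*d,d],-1)
    return P@T[:3,:3].T+T[:3,3]
E
python3 - <<'E'
from h import *
a=shot("top","t0"); b=shot("side","s0")
cv2.imwrite("pics/ts.png",np.hstack([a[0],b[0]])[:, :]) 
c=np.hstack([a[0],b[0]]); cv2.imwrite("pics/ts.png",cv2.resize(c,(800,300),interpolation=cv2.INTER_AREA))
s=get_state(); print(s["ee_pos"],s["orientation"],s["time"],grip_depth)
print(a[3],b[3])
P=cloud(*a[1:]); m=(a[1]>0)&(P[...,2]>0.16)&(P[...,2]<.23)&(P[...,0]>.3)
print(m.sum(),P[m].min(0),P[m].max(0))
E
```

```text
[0.16189951 0.55108157 0.2304638 ] [ 1.42383932e-01  9.89811066e-01 -9.12273148e-04 -1.91481716e-04] 0.1 0.0187
[[-0.16012766 -0.96387579  0.21284405  0.44904716]
 [-0.98707747  0.15769023 -0.02849318  0.2392658 ]
 [-0.00609954 -0.21465611 -0.97667065  0.98539213]
 [ 0.          0.          0.          1.        ]] [[-0.88098412 -0.36725269  0.298316    0.37743299]
 [-0.47297501  0.66662684 -0.57611049  0.72874848]
 [ 0.01271268 -0.6486402  -0.76098901  0.82575918]
 [ 0.          0.          0.          1.        ]]
9658 [ 0.54936161 -0.2295504   0.1600232 ] [0.97769569 0.68138794 0.22999443]
```

View pics/ts.png

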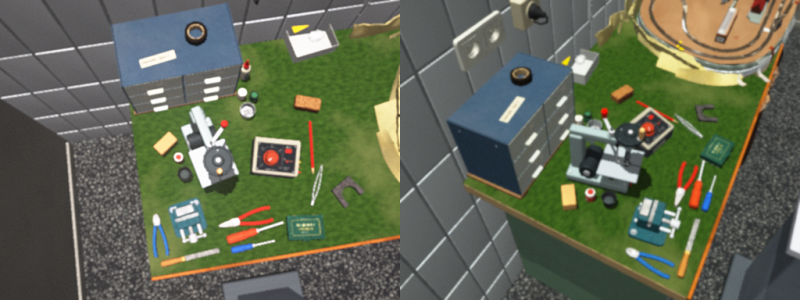

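Run:
```python
from h import *
z=np.load("pics/t0.npz"); im,d,K,T=[z[k] for k in("im","d","K","T")]
P=cloud(d,K,T); print(K[0,0])
c=cv2.resize(im[125:250,215:335],None,fx=4.6,fy=4.6,interpolation=cv2.INTER_CUBIC)
z=np.load("pics/s0.npz"); i2=z["im"]
print(i2.shape)
cv2.imwrite("pics/c1.png",c)
for u,v in[(272,205),(280,192),(285,160)]: print(P[v,u])
sub=np.zeros(d.shape,bool); sub[125:250,215:335]=1
m=sub&(P[...,2]>.184)&(P[...,2]<.196)
print(m.sum(),np.median(P[m],0),P[m].min(0),P[m].max(0))
```

```text
440.26625766682525
(384, 512, 3)
[0.5875065  0.18275382 0.19280617]
[0.60967332 0.16381456 0.18992867]
[0.66494593 0.14547378 0.20336628]
1195 [0.58888118 0.17249222 0.19052622] [0.54936161 0.13533848 0.18411761] [0.66583256 0.20818458 0.19580599]
```

View pics/c1.png

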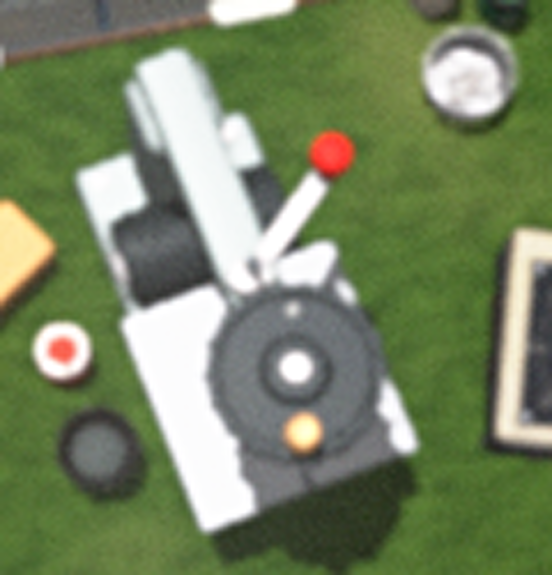

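Run:
```python
from h import *
z=np.load("pics/t0.npz"); im,d,K,T=[z[k] for k in("im","d","K","T")]
def at(u,v,h):
    r=T[:3,:3]@np.array([(u-K[0,2])/K[0,0],(v-K[1,2])/K[1,1],1]); o=T[:3,3]; return (o+r*(h-o[2])/r[2]).round(4)
f=lambda x,y:(215+x/4.6-.4,125+y/4.6-.4)
print("hub",at(*f(296,368),.197),"grip",at(*f(303,432),.224),"knob",at(*f(332,153),.204),"piv",at(*f(255,275),.18))
print(np.array(camera_params("wrist")["hand_eye"]).round(3)); print(camera_params("wrist")["camera_matrix"])
```

```text
hub [0.5855 0.1705 0.197 ] grip [0.5561 0.1745 0.224 ] knob [0.6683 0.1416 0.204 ] piv [0.6291 0.1788 0.18  ]
[[ 0.    -0.966 -0.257  0.065]
 [ 1.     0.     0.001  0.   ]
 [-0.001 -0.257  0.966 -0.143]
 [ 0.     0.     0.     1.   ]]
[[271.00636289   0.         258.53418193]
 [  0.         271.00636289 188.52298613]
 [  0.           0.           1.        ]]
```

Request:
{"api": "play_rows", "payload": {
  "commands": [
    [0.3,0,0,1,0,0,0],
    [0.3,0,0,1,0,0,0],
    [0.3,1,-0.7,1,0,0,0],
    [0.3,1,-0.9,1,0,0,0],
    [0.3,1,-1,0.5,0,0,0],
    [0.3,1,-1,0,0,0,0],
    [0.3,1,-1,0,0,0,0],
    [0.3,1,-1,0,0,0,0],
    [0.3,1,-1,0,0,0,0],
    [0.3,1,-1,0,0,0,0],
    [0.3,1,-1,0,0,0,0],
    [0.3,1,-1,0,0,0,0],
    [0.3,1,-1,0,0,0,0],
    [0.3,1,-1,0,0,0,0],
    [0.3,1,-1,0,0,0,0],
    [0.3,1,-1,0,0,0,0]
  ]
}}

```text
time: 1.7
ee_pos: [0.5127, 0.2104, 0.3433]
orientation: [0.142, 0.99, -0.0, -0.0]
wrist_force: [0.6, 1.2, -0.7]
opening: 0.702
finger_force: 0.0
```

Run:
```python
from h import *
im,d,K,T=shot("wrist","w0")
P=cloud(d,K,T)
hsv=cv2.cvtColor(im,cv2.COLOR_BGR2HSV)
near=(d>0)&(np.hypot(P[...,0]-.5855,P[...,1]-.1705)<.13)
def rep(n,m):
    print(n,m.sum(),np.median(P[m],0).round(4),P[m].min(0).round(4),P[m].max(0).round(4))
H=hsv[...,0]
red=near&((H<6)|(H>174))&(hsv[...,1]>150)&(P[...,2]>.15); rep("red",red)
rep("redtop",red&(P[...,2]>np.percentile(P[red][:,2],60)-.001))
wood=near&(H>8)&(H<25)&(hsv[...,1]>80)&(P[...,2]>.195); rep("wood",wood)
rep("woodtop",wood&(P[...,2]>np.percentile(P[wood][:,2],90)-.003))
rim=near&(P[...,2]>.186)&(P[...,2]<.194)&(np.hypot(P[...,0]-.5855,P[...,1]-.1705)<.05); rep("rim",rim)
rr=rim.astype(np.uint8)*255
cs,_=cv2.findContours(rr,cv2.RETR_EXTERNAL,cv2.CHAIN_APPROX_NONE); c=max(cs,key=cv2.contourArea)
Q=np.array([P[v,u] for u,v in c[:,0]])
c0,r0=cv2.minEnclosingCircle(Q[:,:2].astype(np.float32)*1000);print(c0,r0)
A=np.c_[2*Q[:,:2],np.ones(len(Q))]; s=np.linalg.lstsq(A,(Q[:,:2]**2).sum(1),rcond=None)[0]; print(s[:2],np.sqrt(s[2]+s[0]**2+s[1]**2))
cv2.imwrite("pics/w0v.png",im)
```

```text
red 12 [0.6608 0.1477 0.2004] [0.4856 0.1395 0.1972] [0.665  0.1618 0.3942]
redtop 9 [0.6608 0.1481 0.2007] [0.4856 0.1434 0.1998] [0.6624 0.1618 0.3942]
wood 116 [0.5501 0.1751 0.2213] [0.4824 0.1497 0.1968] [0.6652 0.2534 0.4294]
woodtop 16 [0.4827 0.1519 0.4257] [0.4824 0.1504 0.4221] [0.4834 0.153  0.4294]
rim 2532 [0.586  0.1745 0.1893] [0.5469 0.1348 0.1861] [0.633  0.2085 0.194 ]
(590.1182861328125, 174.22702026367188) 43.37010192871094
[0.58633562 0.17237065] 0.036867575651430125
```

View pics/w0v.png

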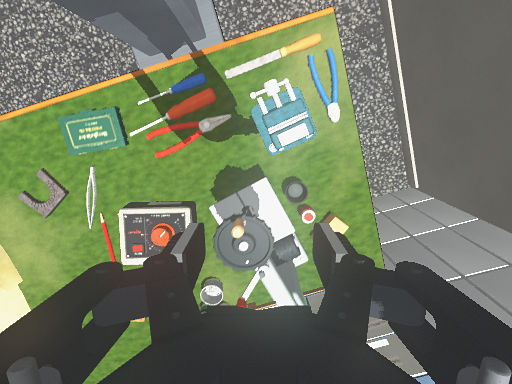

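Run:
```python
from h import *
z=np.load("pics/w0.npz"); im,d,K,T=[z[k] for k in("im","d","K","T")]
def at(u,v,h):
    r=T[:3,:3]@np.array([(u-K[0,2])/K[0,0],(v-K[1,2])/K[1,1],1]); o=T[:3,3]; return (o+r*(h-o[2])/r[2]).round(4)
c=cv2.resize(im[205:315,200:310],None,fx=5,fy=5,interpolation=cv2.INTER_CUBIC); cv2.imwrite("pics/c2.png",c)
for p in [(238,228),(238,231),(243,246)]: print(at(*p,.224),at(*p,.197))
print(at(241,303,.204))
```

```text
[0.5519 0.177  0.224 ] [0.5624 0.1716 0.197 ]
[0.5551 0.1759 0.224 ] [0.5659 0.1705 0.197 ]
[0.573  0.1759 0.224 ] [0.5856 0.1704 0.197 ]
[0.6541 0.1471 0.204 ]
```

View pics/c2.png

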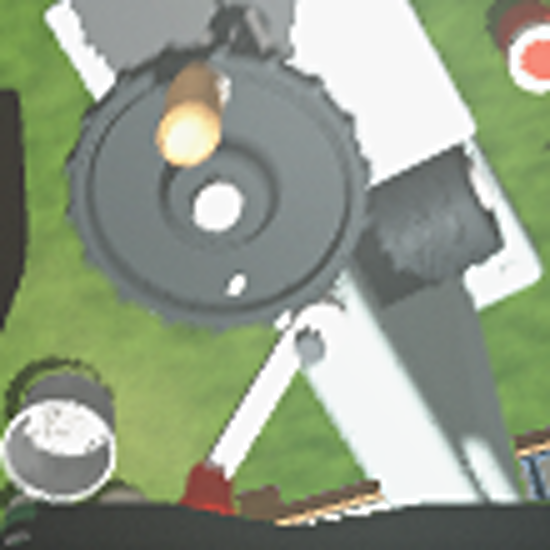

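Request:
{"api": "play_rows", "payload": {
  "commands": [
    [0.4,0.9,-0.7,0,0,0,0],
    [0.4,0.87,-0.7,-0.5,0,0,0],
    [0.4,0,0,-1,0,0,0],
    [0.4,0,0,-1,0,0,0],
    [0.4,0,0,-0.6,0,0,0],
    [0.4,0,0,0,0,0,0]
  ]
}}

```text
time: 2.35
ee_pos: [0.5543, 0.1762, 0.2631]
orientation: [0.143, 0.99, -0.001, -0.003]
wrist_force: [-0.2, -0.0, -1.1]
opening: 0.599
finger_force: 0.0
```

Request:
{"api": "play_rows", "payload": {
  "commands": [
    [0.4,0,0,-1,0,0,0],
    [0.4,0,0,-1,0,0,0],
    [0.4,0,0,-0.55,0,0,0],
    [0.4,0,0,0,0,0,0],
    [0.4,0,0,0,0,0,0]
  ],
  "squeeze": 30
}}

```text
time: 2.85
ee_pos: [0.5569, 0.177, 0.2034]
orientation: [0.142, 0.99, 0.0, 0.0]
wrist_force: [0.3, 0.2, 0.2]
opening: 0.6
finger_force: 0.0
```

Run:
```python
from h import *
s=get_state(); print(s["time"],s["ee_pos"],s["wrist_force"],s["opening"])
im,d,K,T=shot("wrist","w1"); cv2.imwrite("pics/w1v.png",im[100:,100:420])
```

```text
2.85 [0.55689335 0.17696243 0.20344096] [0.33450534 0.22259741 0.17734766] 0.599504257085211
```

View pics/w1v.png

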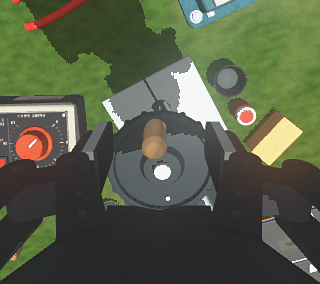

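Request:
{"api": "play_rows", "payload": {
  "commands": [
    [0.4,0,-0.06,-0.16,0,0,0],
    [0.7,0,0,0,0,0,0],
    [0.9,0,0,0,0,0,0],
    [1,0,0,0,0,0,0],
    [1,0,0,0,0,0,0],
    [1,0,0,0,0,0,0],
    [1,0,0,0,0,0,0],
    [1,0,0,0,0,0,0]
  ],
  "squeeze": 40
}}

```text
time: 3.7
ee_pos: [0.5564, 0.1749, 0.199]
orientation: [0.142, 0.99, -0.0, 0.0]
wrist_force: [-1.9, -2.9, 4.7]
opening: 0.141
finger_force: 39.3
```

```bash
cat > tab.py <<'E'
import numpy as np,sys
a0,n,step=float(sys.argv[1]),int(sys.argv[2]),float(sys.argv[3]); ox,oy=[float(v) for v in sys.argv[4:6]] if len(sys.argv)>5 else (0,0)
a=np.radians(a0-step*np.arange(n+1)); p=(29/25*np.c_[np.cos(a),np.sin(a)]).round(2)
for i in range(0,n,15): print(i,[[1,*(round(float(v),2) for v in r),0,0,0,0] for r in np.diff(p,axis=0)[i:i+15]])
E
python3 tab.py 172 60 6
```

```text
0 [[1, 0.02, 0.12, 0, 0, 0, 0], [1, 0.04, 0.12, 0, 0, 0, 0], [1, 0.05, 0.11, 0, 0, 0, 0], [1, 0.06, 0.1, 0, 0, 0, 0], [1, 0.07, 0.1, 0, 0, 0, 0], [1, 0.08, 0.1, 0, 0, 0, 0], [1, 0.08, 0.08, 0, 0, 0, 0], [1, 0.1, 0.07, 0, 0, 0, 0], [1, 0.11, 0.06, 0, 0, 0, 0], [1, 0.11, 0.06, 0, 0, 0, 0], [1, 0.11, 0.04, 0, 0, 0, 0], [1, 0.12, 0.02, 0, 0, 0, 0], [1, 0.12, 0.02, 0, 0, 0, 0], [1, 0.12, 0.0, 0, 0, 0, 0], [1, 0.12, -0.01, 0, 0, 0, 0]]
15 [[1, 0.12, -0.02, 0, 0, 0, 0], [1, 0.12, -0.04, 0, 0, 0, 0], [1, 0.11, -0.05, 0, 0, 0, 0], [1, 0.1, -0.06, 0, 0, 0, 0], [1, 0.1, -0.07, 0, 0, 0, 0], [1, 0.1, -0.08, 0, 0, 0, 0], [1, 0.08, -0.08, 0, 0, 0, 0], [1, 0.07, -0.1, 0, 0, 0, 0], [1, 0.06, -0.11, 0, 0, 0, 0], [1, 0.06, -0.11, 0, 0, 0, 0], [1, 0.04, -0.11, 0, 0, 0, 0], [1, 0.02, -0.12, 0, 0, 0, 0], [1, 0.02, -0.12, 0, 0, 0, 0], [1, 0.0, -0.12, 0, 0, 0, 0], [1, -0.01, -0.12, 0, 0, 0, 0]]
30 [[1, -0.02, -0.12, 0, 0, 0, 0], [1, -0.04, -0.12, 0, 0, 0, 0], [1, -0.05, -0.11, 0, 0, 0, 0], [1, -0.06, -0.1, 0, 0, 0, 0], [1, -0.07, -0.1, 0, 0, 0, 0], [1, -0.08, -0.1, 0, 0, 0, 0], [1, -0.08, -0.08, 0, 0, 0, 0], [1, -0.1, -0.07, 0, 0, 0, 0], [1, -0.11, -0.06, 0, 0, 0, 0], [1, -0.11, -0.06, 0, 0, 0, 0], [1, -0.11, -0.04, 0, 0, 0, 0], [1, -0.12, -0.02, 0, 0, 0, 0], [1, -0.12, -0.02, 0, 0, 0, 0], [1, -0.12, 0.0, 0, 0, 0, 0], [1, -0.12, 0.01, 0, 0, 0, 0]]
45 [[1, -0.12, 0.02, 0, 0, 0, 0], [1, -0.12, 0.04, 0, 0, 0, 0], [1, -0.11, 0.05, 0, 0, 0, 0], [1, -0.1, 0.06, 0, 0, 0, 0], [1, -0.1, 0.07, 0, 0, 0, 0], [1, -0.1, 0.08, 0, 0, 0, 0], [1, -0.08, 0.08, 0, 0, 0, 0], [1, -0.07, 0.1, 0, 0, 0, 0], [1, -0.06, 0.11, 0, 0, 0, 0], [1, -0.06, 0.11, 0, 0, 0, 0], [1, -0.04, 0.11, 0, 0, 0, 0], [1, -0.02, 0.12, 0, 0, 0, 0], [1, -0.02, 0.12, 0, 0, 0, 0], [1, 0.0, 0.12, 0, 0, 0, 0], [1, 0.01, 0.12, 0, 0, 0, 0]]
```

Small first step to see the radial stiffness.

Request:
{"api": "play_rows", "payload": {
  "commands": [
    [1,0.02,0.12,0,0,0,0],
    [1,0.04,0.12,0,0,0,0],
    [1,0.05,0.11,0,0,0,0],
    [1,0.06,0.1,0,0,0,0],
    [1,0.07,0.1,0,0,0,0]
  ]
}}

```text
time: 4.2
ee_pos: [0.5609, 0.187, 0.1988]
orientation: [0.142, 0.99, -0.002, -0.001]
wrist_force: [-4.7, -6.4, 7.8]
opening: 0.139
finger_force: 39.7
```

Request:
{"api": "play_rows", "payload": {
  "commands": [
    [1,0.08,0.1,0,0,0,0],
    [1,0.08,0.08,0,0,0,0],
    [1,0.1,0.07,0,0,0,0],
    [1,0.11,0.06,0,0,0,0],
    [1,0.11,0.06,0,0,0,0]
  ]
}}

```text
time: 4.7
ee_pos: [0.5718, 0.1969, 0.1987]
orientation: [0.142, 0.99, -0.002, -0.002]
wrist_force: [-6.2, -5.0, 8.6]
opening: 0.139
finger_force: 39.8
```

Request:
{"api": "play_rows", "payload": {
  "commands": [
    [1,0.11,0.04,0,0,0,0],
    [1,0.12,0.02,0,0,0,0],
    [1,0.12,0.02,0,0,0,0],
    [1,0.12,0.0,0,0,0,0],
    [1,0.12,-0.01,0,0,0,0]
  ]
}}

```text
time: 5.2
ee_pos: [0.5859, 0.2001, 0.1987]
orientation: [0.142, 0.99, -0.0, -0.003]
wrist_force: [-9.2, -0.8, 8.5]
opening: 0.139
finger_force: 39.8
```

Request:
{"api": "play_rows", "payload": {
  "commands": [
    [1,0.12,-0.02,0.03,0,0,0],
    [1,0.12,-0.04,0.03,0,0,0],
    [1,0.11,-0.05,0,0,0,0],
    [1,0.1,-0.06,0,0,0,0],
    [1,0.1,-0.07,0,0,0,0]
  ]
}}

```text
time: 5.7
ee_pos: [0.5992, 0.1963, 0.199]
orientation: [0.142, 0.99, 0.001, -0.004]
wrist_force: [-6.4, 5.0, 2.3]
opening: 0.143
finger_force: 39.2
```

Request:
{"api": "play_rows", "payload": {
  "commands": [
    [1,0.1,-0.08,0,0,0,0],
    [1,0.08,-0.08,0,0,0,0],
    [1,0.07,-0.1,0,0,0,0],
    [1,0.06,-0.11,0,0,0,0],
    [1,0.06,-0.11,0,0,0,0]
  ]
}}

```text
time: 6.2
ee_pos: [0.6101, 0.1858, 0.1991]
orientation: [0.142, 0.99, 0.003, -0.002]
wrist_force: [-3.5, 7.2, 1.1]
opening: 0.141
finger_force: 39.0
```

Request:
{"api": "play_rows", "payload": {
  "commands": [
    [1,0.04,-0.11,0,0,0,0],
    [1,0.02,-0.12,0,0,0,0],
    [1,0.02,-0.12,0,0,0,0],
    [1,0.0,-0.12,0,0,0,0],
    [1,-0.01,-0.12,0,0,0,0]
  ]
}}

```text
time: 6.7
ee_pos: [0.6141, 0.1715, 0.1993]
orientation: [0.142, 0.99, 0.004, -0.0]
wrist_force: [0.9, 8.6, -2.4]
opening: 0.138
finger_force: 38.9
```

Request:
{"api": "play_rows", "payload": {
  "commands": [
    [1,-0.02,-0.12,0,0,0,0],
    [1,-0.04,-0.12,0,0,0,0],
    [1,-0.05,-0.11,0,0,0,0],
    [1,-0.06,-0.1,0,0,0,0],
    [1,-0.07,-0.1,0,0,0,0],
    [1,-0.08,-0.1,0,0,0,0],
    [1,-0.08,-0.08,0,0,0,0]
  ]
}}

```text
time: 7.4
ee_pos: [0.6069, 0.152, 0.1995]
orientation: [0.142, 0.99, 0.003, 0.002]
wrist_force: [6.3, 5.4, -4.5]
opening: 0.141
finger_force: 38.9
```

Request:
{"api": "play_rows", "payload": {
  "commands": [
    [1,-0.1,-0.07,0,0,0,0],
    [1,-0.11,-0.06,0,0,0,0],
    [1,-0.11,-0.06,0,0,0,0],
    [1,-0.11,-0.04,0,0,0,0],
    [1,-0.12,-0.02,0,0,0,0],
    [1,-0.12,-0.02,0,0,0,0],
    [1,-0.12,0.0,0,0,0,0],
    [1,-0.12,0.01,0,0,0,0]
  ]
}}

```text
time: 8.2
ee_pos: [0.5853, 0.1422, 0.1995]
orientation: [0.142, 0.99, 0.0, 0.004]
wrist_force: [8.1, -3.4, -5.4]
opening: 0.142
finger_force: 39.0
```

Request:
{"api": "play_rows", "payload": {
  "commands": [
    [1,-0.12,0.02,0,0,0,0],
    [1,-0.12,0.04,0,0,0,0],
    [1,-0.11,0.05,0,0,0,0],
    [1,-0.1,0.06,0,0,0,0],
    [1,-0.1,0.07,0,0,0,0]
  ]
}}

```text
time: 8.7
ee_pos: [0.5706, 0.1462, 0.1994]
orientation: [0.142, 0.99, -0.002, 0.003]
wrist_force: [7.0, -7.3, -3.7]
opening: 0.143
finger_force: 39.3
```

Request:
{"api": "play_rows", "payload": {
  "commands": [
    [1,-0.1,0.08,0,0,0,0],
    [1,-0.08,0.08,0,0,0,0],
    [1,-0.07,0.1,0,0,0,0],
    [1,-0.06,0.11,0,0,0,0],
    [1,-0.06,0.11,0,0,0,0]
  ]
}}

```text
time: 9.2
ee_pos: [0.5599, 0.1571, 0.1993]
orientation: [0.143, 0.99, -0.003, 0.002]
wrist_force: [4.5, -11.1, -2.2]
opening: 0.139
finger_force: 39.6
```

Request:
{"api": "play_rows", "payload": {
  "commands": [
    [1,-0.04,0.11,0,0,0,0],
    [1,-0.02,0.12,0,0,0,0],
    [1,-0.02,0.12,0,0,0,0],
    [1,0.0,0.12,0,0,0,0],
    [1,0.01,0.12,0,0,0,0]
  ]
}}

```text
time: 9.7
ee_pos: [0.5562, 0.171, 0.1991]
orientation: [0.142, 0.99, -0.004, -0.0]
wrist_force: [-0.9, -12.5, 0.9]
opening: 0.136
finger_force: 39.9
```

Request:
{"api": "play_rows", "payload": {
  "commands": [
    [1,0.02,0.12,0,0,0,0],
    [1,0.04,0.12,0,0,0,0],
    [1,0.05,0.11,0,0,0,0]
  ]
}}

```text
time: 10.0
ee_pos: [0.5574, 0.1794, 0.199]
orientation: [0.142, 0.99, -0.005, -0.002]
wrist_force: [-3.5, -13.6, 4.1]
opening: 0.14
finger_force: 40.2
```

Run:
```python
import numpy as np
c=np.array([.586,.1712])
D=[(.5609,.187,-4.7,-6.4),(.5718,.1969,-6.2,-5),(.5859,.2001,-9.2,-.8),(.5992,.1963,-6.4,5),(.6101,.1858,-3.5,7.2),(.6141,.1715,.9,8.6),(.6069,.152,6.3,5.4),(.5853,.1422,8.1,-3.4),(.5706,.1462,7,-7.3),(.5599,.1571,4.5,-11.1),(.5562,.171,-.9,-12.5)]
P=np.array([d[:2] for d in D]);A=np.c_[2*P,np.ones(len(P))];s=np.linalg.lstsq(A,(P**2).sum(1),rcond=None)[0];print(s[:2],np.sqrt(s[2]+s[0]**2+s[1]**2)); c=s[:2]
for x,y,fx,fy in D:
    r=np.array([x,y])-c; n=r/np.hypot(*r); print(round(np.degrees(np.arctan2(*r[::-1])),1),"tan",round(-fx*n[1]+fy*n[0],2),"rad",round(fx*n[0]+fy*n[1],2))
from workcell import get_state
s=get_state();r=s["ee_pos"][:2]-c;n=r/np.hypot(*r);f=s["wrist_force"];print(s["time"],np.degrees(np.arctan2(*r[::-1])),-f[0]*n[1]+f[1]*n[0],f[0]*n[0]+f[1]*n[1],s["ee_pos"])
```

```text
[0.58514448 0.17115322] 0.02893470757649495
146.8 tan 7.93 rad 0.43
117.4 tan 7.81 rad -1.59
88.5 tan 9.18 rad -1.04
60.8 tan 8.03 rad 1.24
30.4 tan 7.98 rad 0.63
0.7 tan 8.59 rad 1.0
-41.4 tan 8.22 rad 1.16
-89.7 tan 8.08 rad 3.44
-120.2 tan 9.72 rad 2.78
-150.9 tan 11.89 rad 1.47
-179.7 tan 12.5 rad 0.97
10.0 163.35985079724625 14.073623813772409 -0.5073364503379771 [0.55738833 0.17944887 0.19898979]
```

Request:
{"api": "play_rows", "payload": {
  "commands": [
    [1,0.03,0.05,0,0,0,0],
    [1,0.03,0.05,0,0,0,0]
  ]
}}

```text
time: 10.2
ee_pos: [0.5583, 0.182, 0.1989]
orientation: [0.142, 0.99, -0.005, -0.002]
wrist_force: [-4.0, -12.3, 4.6]
opening: 0.138
finger_force: 40.2
```

Run:
```python
import numpy as np
c=np.array([.5854,.1712])
from workcell import get_state
s=get_state();r=s["ee_pos"][:2]-c;n=r/np.hypot(*r);f=s["wrist_force"];print(s["time"],np.degrees(np.arctan2(*r[::-1])),-f[0]*n[1]+f[1]*n[0],f[0]*n[0]+f[1]*n[1],s["ee_pos"],s["dq"],s["wrist_torque"])
```

```text
10.2 158.3461526920601 12.94584079196046 -0.8137358912953423 [0.55826091 0.18197464 0.19894538] [ 0.01754647  0.01458204 -0.02130424 -0.00034413  0.01321533  0.01751326] [-2.17666132  0.74716298 -0.04939513]
```

Request:
{"api": "play_rows", "payload": {
  "commands": [
    [1,0.05,0.11,0,0,0,0],
    [1,0.06,0.1,0,0,0,0]
  ]
}}

```text
time: 10.4
ee_pos: [0.5606, 0.1869, 0.1989]
orientation: [0.142, 0.99, -0.005, -0.002]
wrist_force: [-4.7, -14.4, 4.4]
opening: 0.141
finger_force: 40.3
```

Run:
```python
import numpy as np
c=np.array([.5854,.1712])
from workcell import get_state
s=get_state();r=s["ee_pos"][:2]-c;n=r/np.hypot(*r);f=s["wrist_force"];print(s["time"],np.degrees(np.arctan2(*r[::-1])),-f[0]*n[1]+f[1]*n[0],f[0]*n[0]+f[1]*n[1],s["ee_pos"])
```

```text
10.4 147.63813332452654 14.67107947750299 -3.763590580571862 [0.56064538 0.18688666 0.19886364]
```

Request:
{"api": "play_rows", "payload": {
  "commands": [
    [0.75,0,0,0,0,0,0],
    [0.6,0,0,0,0,0,0],
    [0.55,0,0,0,0,0,0],
    [0.55,0,0,0.5,0,0,0],
    [0.55,0,0,1,0,0,0],
    [0.55,0,0,1,0,0,0],
    [0.55,0.3,-0.1,1,0,0,-0.6],
    [0.55,1,-0.4,0.5,0,0,-1],
    [0.55,1,-0.5,0,0,0,-1],
    [0.55,1,-0.5,0,0,0,-1],
    [0.55,1,-0.3,0,0,0,-1],
    [0.55,0,0,0,0,0,0],
    [0.55,0,0,0,0,0,0]
  ]
}}

```text
time: 11.7
ee_pos: [0.6712, 0.1469, 0.3003]
orientation: [0.374, 0.927, 0.0, -0.0]
wrist_force: [0.1, -0.3, 0.1]
opening: 0.452
finger_force: 0.0
```

Run:
```python
from h import *
s=get_state(); print(s["ee_pos"],s["orientation"],s["joint_positions"])
a=shot("top","t2")
im,d,K,T=shot("wrist","w2"); cv2.imwrite("pics/w2v.png",im)
P=cloud(d,K,T); hsv=cv2.cvtColor(im,cv2.COLOR_BGR2HSV); H=hsv[...,0]
m=(d>0)&((H<6)|(H>174))&(hsv[...,1]>150)&(abs(P[...,2]-.195)<.02)&(np.hypot(P[...,0]-.66,P[...,1]-.145)<.05)
v,u=np.nonzero(m); print(m.sum(),np.median(P[m],0),P[m].min(0),P[m].max(0),u.mean(),v.mean())
t=m&(P[...,2]>.2); print(t.sum(),P[t].mean(0))
```

```text
[0.67115053 0.14692406 0.30032286] [ 3.74006900e-01  9.27425859e-01  2.91069088e-04 -1.73579543e-04] [ 1.53685815e-01  4.29081644e-01  1.14020475e+00  6.77794301e-04
  1.57230675e+00 -6.50457982e-01]
196 [0.66744217 0.14254006 0.20325906] [0.66053043 0.13508823 0.19947157] [0.67566366 0.14938737 0.20571884] 252.41836734693877 191.12755102040816
192 [0.6676882  0.14257508 0.20314948]
```

View pics/w2v.png

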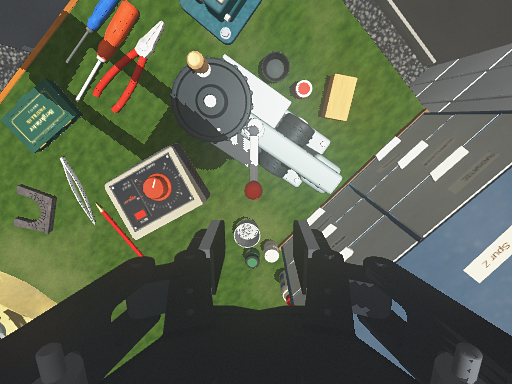

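Run:
```python
from h import *
z=np.load("pics/t0.npz"); d,K,T=z["d"],z["K"],z["T"]; P=cloud(d,K,T)
m=(d>0)&(P[...,0]>.69)&(P[...,0]<.95)&(P[...,2]>.1)&(P[...,1]>.05)&(P[...,1]<.35)
Q=P[m]
for y in np.arange(.05,.35,.05):
    q=Q[abs(Q[:,1]-y)<.02]
    if len(q): i=q[:,0].argmin(); print(y,q[i],q[:,2].max())
```

```text
0.1 [0.79501472 0.11899446 0.21295571] 0.24205454341270127
0.15000000000000002 [0.78169297 0.16080911 0.18883882] 0.2600456967577641
0.2 [0.69000481 0.19347154 0.17264537] 0.26007576705936064
0.25 [0.7883546  0.2695364  0.14390902] 0.2419431676923154
0.3 [0.77564643 0.30459116 0.12333559] 0.24210241172785352
```

Request:
{"api": "play_rows", "payload": {
  "commands": [
    [0.65,-0.14,-0.18,-0.5,0,0,0],
    [0.65,0,0,-1,0,0,0],
    [0.65,0,0,-1,0,0,0],
    [0.65,0,0,0,0,0,0],
    [0.65,0,0,0,0,0,0]
  ]
}}

```text
time: 12.3
ee_pos: [0.6666, 0.1427, 0.238]
orientation: [0.374, 0.927, -0.0, -0.0]
wrist_force: [-0.1, -0.5, 0.4]
opening: 0.354
finger_force: 0.0
```

Request:
{"api": "play_rows", "payload": {
  "commands": [
    [0.65,0.04,0,-0.8,0,0,0],
    [0.65,0,0,-0.8,0,0,0],
    [0.65,0,0,-0.55,0,0,0],
    [0.65,0,0,0,0,0,0]
  ]
}}

```text
time: 12.7
ee_pos: [0.6675, 0.1423, 0.1829]
orientation: [0.374, 0.927, -0.001, -0.001]
wrist_force: [-0.6, 0.3, -0.0]
opening: 0.348
finger_force: 0.0
```

Run:
```python
import numpy as np
piv=np.array([.6288,.1828]); k=np.array([.6678,.1424]); print(np.hypot(*(k-piv)),np.degrees(np.arctan2(*(k-piv)[::-1])))
a=np.radians(-46+6*np.arange(15)); p=(55/25*np.c_[np.cos(a),np.sin(a)]).round(2)
print([[.65,*(round(float(v),2) for v in r),0,0,0,1] for r in np.diff(p,axis=0)])
```

```text
0.05615300526240776 -46.01014836427208
[[0.65, 0.16, 0.17, 0, 0, 0, 1], [0.65, 0.13, 0.18, 0, 0, 0, 1], [0.65, 0.12, 0.2, 0, 0, 0, 1], [0.65, 0.1, 0.21, 0, 0, 0, 1], [0.65, 0.07, 0.21, 0, 0, 0, 1], [0.65, 0.06, 0.23, 0, 0, 0, 1], [0.65, 0.02, 0.23, 0, 0, 0, 1], [0.65, 0.01, 0.23, 0, 0, 0, 1], [0.65, -0.02, 0.23, 0, 0, 0, 1], [0.65, -0.05, 0.22, 0, 0, 0, 1], [0.65, -0.06, 0.22, 0, 0, 0, 1], [0.65, -0.09, 0.21, 0, 0, 0, 1], [0.65, -0.11, 0.21, 0, 0, 0, 1], [0.65, -0.14, 0.18, 0, 0, 0, 1]]
```

Request:
{"api": "play_rows", "payload": {
  "commands": [
    [0.65,0.16,0.17,0,0,0,1],
    [0.65,0.13,0.18,0,0,0,1],
    [0.65,0.12,0.2,0,0,0,1],
    [0.65,0.1,0.21,0,0,0,1],
    [0.65,0.07,0.21,0,0,0,1],
    [0.65,0.06,0.23,0,0,0,1],
    [0.65,0.02,0.23,0,0,0,1]
  ]
}}

```text
time: 13.4
ee_pos: [0.6852, 0.1775, 0.1855]
orientation: [0.015, 1.0, -0.001, 0.001]
wrist_force: [-1.1, -2.6, 0.0]
opening: 0.352
finger_force: 1.2
```

Request:
{"api": "play_rows", "payload": {
  "commands": [
    [0.65,0.01,0.23,0,0,0,1],
    [0.65,-0.02,0.23,0,0,0,1],
    [0.65,-0.05,0.22,0,0,0,1],
    [0.65,-0.06,0.22,0,0,0,1]
  ]
}}

```text
time: 13.8
ee_pos: [0.682, 0.1991, 0.1853]
orientation: [-0.193, 0.981, -0.001, 0.0]
wrist_force: [-0.9, -4.5, -0.4]
opening: 0.348
finger_force: 1.7
```

Request:
{"api": "play_rows", "payload": {
  "commands": [
    [0.65,-0.09,0.21,0,0,0,1],
    [0.65,-0.08,0.16,0,0,0,0.5]
  ]
}}

```text
time: 14.0
ee_pos: [0.6783, 0.2086, 0.1854]
orientation: [-0.269, 0.963, -0.001, 0.001]
wrist_force: [0.3, -3.9, -1.4]
opening: 0.345
finger_force: 1.7
```

Request:
{"api": "play_rows", "payload": {
  "commands": [
    [0.65,-0.06,0.1,0,0,0,0.5],
    [0.65,-0.06,0.1,0,0,0,0.5]
  ]
}}

```text
time: 14.2
ee_pos: [0.6758, 0.2118, 0.1854]
orientation: [-0.318, 0.948, -0.003, 0.0]
wrist_force: [2.9, -11.8, -1.1]
opening: 0.352
finger_force: 5.3
```

Request:
{"api": "play_rows", "payload": {
  "commands": [
    [0.65,-0.03,0.06,0,0,0,0],
    [0.65,0,0,0,0,0,0]
  ]
}}

```text
time: 14.4
ee_pos: [0.6758, 0.2118, 0.1853]
orientation: [-0.317, 0.948, -0.004, 0.001]
wrist_force: [3.0, -11.0, -2.1]
opening: 0.354
finger_force: 4.9
```

Request:
{"api": "play_rows", "payload": {
  "commands": [
    [0.65,0.08,-0.16,0,0,0,0],
    [0.65,0.05,-0.1,0,0,0,0],
    [0.6,0,0,0.5,0,0,0],
    [0.6,0,0,1,0,0,0],
    [0.6,0,0,1,0,0,0],
    [0.6,0,0,1,0,0,0],
    [0.6,0,0,1,0,0,0],
    [0.6,0,0,0,0,0,0],
    [0.6,0,0,0,0,0,0]
  ]
}}

```text
time: 15.3
ee_pos: [0.6774, 0.2103, 0.2981]
orientation: [-0.318, 0.948, 0.0, 0.001]
wrist_force: [-0.5, -0.2, -1.0]
opening: 0.4
finger_force: 0.0
```

Run:
```python
from h import *
s=get_state(); print(s["time"],s["ee_pos"],s["wrist_force"])
im,d,K,T=shot("wrist","w3"); cv2.imwrite("pics/w3v.png",im)
P=cloud(d,K,T); hsv=cv2.cvtColor(im,cv2.COLOR_BGR2HSV); H=hsv[...,0]
m=(d>0)&((H<6)|(H>174))&(hsv[...,1]>150)&(abs(P[...,2]-.195)<.02)&(np.hypot(P[...,0]-.63,P[...,1]-.183)<.08)
k=P[m].mean(0); print(m.sum(),k, np.degrees(np.arctan2(k[1]-.1828,k[0]-.6288)))
```

```text
15.3 [0.67739889 0.21032074 0.29805512] [-0.49457271 -0.21993206 -0.96256781]
218 [0.6785054  0.20319873 0.20292581] 22.31288199949728
```

View pics/w3v.png

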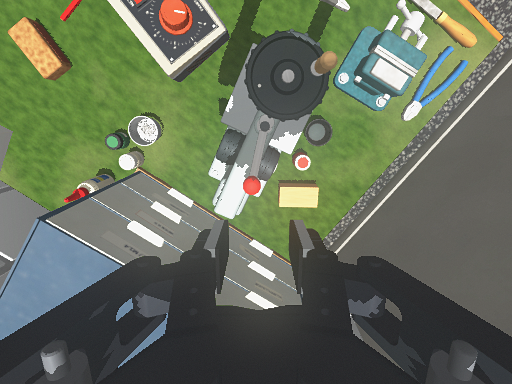

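The lever's knob, at pixel (251,185), now lies over the upper arm. It turned about 1.19 rad and came hard against its stop. The pot, loupe and wood block look undisturbed.

```bash
python3 -c "
from workcell import close_job
print(close_job())"
```

```text
the job is handed in; nothing more can be done
None
```

I wound the wheel clockwise about 1.07 turns until it felt firm, at 13 to 14.7 N measured at the handle. I then swung the lever against its stop, left the things beside the saw alone, and handed the job in at about 15 s.

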